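Fit the bayonet lamp in the puzzle table's lamp holder

ROBOT

A 6-joint arm with a two-finger parallel gripper is mounted at the origin on the work surface. World frame = base frame: x ahead of the robot, y to its left, z up, the work surface at z = 0. Lengths are in m, angles in rad, forces in N, time in s.
With the tool pointing down it reaches from about 0.375 to 0.9 m from the base axis. Payload 3.1 kg.
Tool frame: the origin (TCP) lies at the very end of the fingers, on their centre line; the grasp point (between the pads) lies 19 mm behind it; z points along the fingers, y is the direction in which the jaws open and shut (so a half turn about z gives the same grasp; the last joint's range is limited). The gripper opens to 87 mm and grips with 3 to 60 N. Pads are 19 mm wide; open, the fingers measure 117 mm over their backs; the gripper's body (75 mm by 190 mm) begins 51 mm behind the grasp point.
Start: joints at [0.982, 0.527, 1.433, -0, 1.181, -0.178], TCP at [0.25, 0.573, 0.2] pointing down, gripper open.
Joint ranges: [-3.08, 3.08], [-0.75, 2.2], [0.22, 2.44], [-1.43, 4.57], [0, 2.65], [-2.85, 2.85]. Speed limits (rad/s): [2.79, 2.79, 3.14, 3.14, 3.14, 3.14].

INTERFACE

Orientations are given as a unit quaternion [x, y, z, w].
In Python, from rig import robot, optics gives the robot as it stands.
- The arm moves only by the shell command python3 -m inch 'ROWS' [FORCE]. ROWS is JSON, a list of rows, each an object of numbers: "ax", "ay", "az": the turn, a rotation vector about the tool's x, y, z in rad; "dx", "dy", "dz": the shift along the tool's x, y, z in mm; "gripper": the opening in per cent of the stroke, from 0 (shut) to 100 (fully open). In form: [{"ax": .., "ay": .., "az": .., "dx": .., "dy": .., "dz": .., "gripper": ..}, ...]. A call has 1 to 8 rows; each row shifts and turns the commanded pose from where the row before left it, along the tool's axes as they then stand; what a row does not reach is not made up. A row lasts 1/10 s, in which the tool goes at most 50 mm and 8.59 degrees, less where a joint would pass 70% of its speed; a pose out of reach is approached as far as the arm can. A call with a gripper value outside its range is refused whole. The fingers move at their own pace and stop on an object; FORCE is the grip in N (left out, the last holds). Time passes only in rows, so rows that do not move let the fingers close. It gives the time, the measured TCP pose, the force and the opening at its end, in the units of the state.
- robot.get_obs(): the state, without advancing time (a new reading comes with each control period).
- optics.camera(name): name is "side" or "top"; returns a dict with "img" (384x512x3 uint8, red, green, blue), "depth" (384x512 float32, m along the optical axis (not along the pixel's ray), 0 where there is no reading), "camera_matrix" (3x3 intrinsics, pixels), "position" and "attitude" of the camera in the world. Camera axes: x right, y up, looking along -z (the intrinsics and any distortion apply to the point x, -y, -z); pixel columns grow to the right and rows downward; lengths in m; the calibration is good to about 2 mm. A picture is of the moment at which its call begins.
- robot.hand_in(): hands the job in, once; it reports no verdict.
The state is a dict: "time": time; "q": joint angles; "joint_velocities": joint speeds; "joint_torque": joint torques, N m; "position": TCP position; "tool_rot": TCP orientation; "ft_force": force on the tool from outside, world axes, zero at the start; "moment": the same for the moment, N m; "grip_width": finger opening in m.
Only numpy, scipy, OpenCV 4.12 (cv2) and the standard library are available. Lean on these libraries where they do the work, as an engineer would, in place of code of your own. Each camera call takes 0.05 s, during which the arm holds its last target.

TASK

Take the box-shaped lamp with the two side pins and fit it in the white lamp holder: pins into the two slots, push it down against the spring, then turn it a full quarter turn clockwise (seen from above) so that it is locked in. Finish while still gripping the lamp and holding it still, seated and turned, so that I can do up the retaining screw. Leave the other lamp, the tumbler and the sorting tray where they are.

Things in the scene. Friction and masses are not known exactly. Their poses are not given: they have to be found in the camera images.
- lamp_center (a point): Grip height of the loose, upright lamp to be fitted (0.16 kg), 74 mm above its underside. Round brass foot from 0 to 50 mm, box-shaped aluminium body 50 (x) x 36 (y) mm from 50 to 94 mm, white dome to 110 mm. Flat sides face this frame's x and y; z is up the lamp. It starts standing in one of the rack's two holes
- lamp_foot (a point): Centre of the underside of the same lamp, axes as lamp_center. The foot is 36 mm in diameter, its lowest 7 mm tapering to 26 mm. Two round steel pins 6 mm thick stick out of it along this frame's +x and -x (the way the body is long), to 24 mm from the axis; their axis is 12 mm above the underside
- holder_mouth (a point): Centre of the open top of the lamp holder, 52 mm above the table: an upright white porcelain ring, 62 mm outer and 39 mm bore diameter, fixed. Two entry slots 11 mm wide cut down through its wall along this frame's +x and -x (z up), open at the top
- plunger (a joint): Spring plate in the holder's bore, 33 mm in diameter, top 30 mm above the table at rest. Value: how far it is pressed down, 0 to 0.022 m. It pushes back with 3.6 N at 0, 8 N at 0.014, 9 N at 0.019; the lamp can turn at 0.014 to 0.019
- rack: Light wooden block 80 (x) x 200 (y) x 20 mm, fixed, origin at the centre of its underside; two round holes 39 mm wide and 7 mm deep at y = -55 and +55 mm, in which the two lamps stand loosely: lift straight up
- round_lamp_center (a point): Centre, 74 mm above its underside, of the other lamp (bystander): round body 44 mm in diameter, steel foot with rings and no pins, 110 mm tall, standing in the other hole of the rack
- tumbler_center (a point): Centre of a closed black travel tumbler with a white lid (bystander), 112 mm tall, up to 76 mm in diameter
- sort_tray_center (a point): Centre of an open plywood sorting tray with jigsaw pieces (bystander), 120 (x) x 100 (y) x 25 mm
- holder: The same holder, origin under its 120 x 120 x 10 mm wooden base, axes as holder_mouth. Each slot runs on clockwise (from above) through a level window 20 to 31 mm above the table to an end stop, where the pins point along y (+-7 degrees). The lamp can turn with its underside 36 to 41 mm below the holder's top (aim at 38 to 39)

How it is judged:
By the outcome, as a careful person would: the job done as asked, in the order asked, and still so for the second after the job is handed in, while the arm keeps its last pose, push and grip.
It also fails if it takes over 51 s, if anything falls off the work surface, if the arm or the gripper's body presses on something with over 40 N, if the wrist force passes 120 N, or if a joint passes its speed limit or range.

## Working session

There is one attempt and no reset: what is moved stays moved. The work goes in short steps, Python scripts to look and compute and a shell command to move; the robot and the scene stay as the last step left them, time stands still between calls to the robot, and variables do not carry over. Pictures are saved under pics/ and viewed, and the job is handed in when it is done.

```bash
ls; mkdir -p pics
python3 - <<'E'
from rig import robot, optics
import cv2,numpy as np
o=robot.get_obs();print(o)
for n in("top","side"):
    c=optics.camera(n);cv2.imwrite(f"pics/{n}0.png",c["img"][:,:,::-1]);np.savez(f"{n}0.npz",**c);print(n,c["camera_matrix"],c["position"],c["attitude"],[k for k in c])
E
```

```text
pics
{'time': 0.0, 'q': array([ 9.81490082e-01,  5.28503456e-01,  1.43391998e+00, -1.21644290e-05,
        1.18139110e+00, -1.78498359e-01]), 'joint_velocities': array([-0.00194959,  0.00075048,  0.00122452, -0.00153272,  0.00090217,
       -0.00157975]), 'joint_torque': array([-1.38964402e-03, -4.40049469e+01, -1.76588380e+01,  6.31736079e-02,
        5.82755136e-02, -1.60898462e-04]), 'position': array([0.24912089, 0.57233899, 0.19894317]), 'tool_rot': array([ 2.03960235e-01,  9.78978543e-01, -1.03218039e-03, -4.10877912e-04]), 'ft_force': array([-0.35887735, -0.01683294, -0.59300066]), 'moment': array([ 0.00915186, -0.03319696,  0.00237047]), 'grip_width': 0.08711611455392736}
top [[377.91981633   0.         259.83251899]
 [  0.         377.91981633 191.2545333 ]
 [  0.           0.           1.        ]] [0.55760625 0.06536137 0.97387769] [-0.00510865  0.02736954  0.71346059 -0.70014198] ['img', 'depth', 'camera_matrix', 'position', 'attitude']
side [[357.65142045   0.         262.81569832]
 [  0.         357.65142045 188.0284973 ]
 [  0.           0.           1.        ]] [0.54353049 0.66298665 0.56502222] [-0.0144467   0.44762046  0.89257311 -0.05234932] ['img', 'depth', 'camera_matrix', 'position', 'attitude']
```

View pics/top0.png

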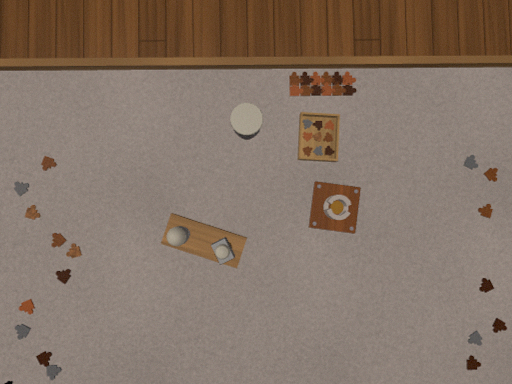

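View pics/side0.png

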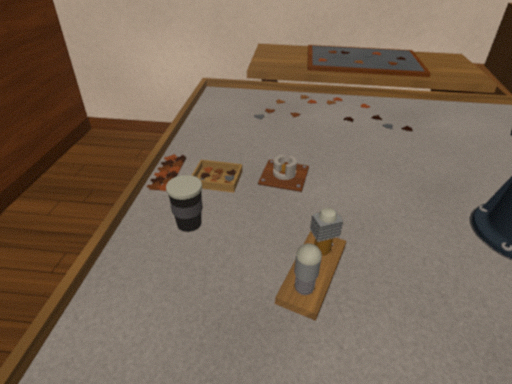

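The top view shows the box lamp at about (223,251) in the rack, with the round lamp at (177,236). The holder is at (337,208), the tumbler at (246,120) and the tray at (318,137). Next I'll zoom in and build point clouds.

```bash
cat > h.py <<'E'
import numpy as np,cv2
from scipy.spatial.transform import Rotation as R
def cloud(c):
    K=c["camera_matrix"];d=c["depth"];v,u=np.mgrid[:d.shape[0],:d.shape[1]]
    p=np.stack([(u-K[0,2])/K[0,0]*d,-(v-K[1,2])/K[1,1]*d,-d],-1)
    return p@R.from_quat(c["attitude"]).as_matrix().T+c["position"]
def proj(c,P):
    q=(np.atleast_2d(P)-c["position"])@R.from_quat(c["attitude"]).as_matrix();K=c["camera_matrix"]
    return np.stack([K[0,2]+K[0,0]*q[:,0]/-q[:,2],K[1,2]-K[1,1]*q[:,1]/-q[:,2]],1)
def crop(c,u0,u1,v0,v1,s,name):
    cv2.imwrite(name,cv2.resize(c["img"][v0:v1,u0:u1,::-1],None,fx=s,fy=s,interpolation=cv2.INTER_CUBIC))
E
python3 - <<'E'
from h import *
t=np.load("top0.npz");s=np.load("side0.npz")
a=lambda c,b:cv2.resize(c["img"][b[2]:b[3],b[0]:b[1],::-1],(390,390),interpolation=cv2.INTER_CUBIC)
im=np.vstack([np.hstack([a(t,(305,367,177,239)),a(t,(195,257,220,282))]),])
im2=np.hstack([a(s,(250,320,140,210)),a(s,(280,350,190,260))])
cv2.imwrite("pics/z1.png",im);cv2.imwrite("pics/z2.png",im2)
P=cloud(t)
for n,(u,v) in dict(table=(100,300),lamp=(223,252),round=(177,236),tumb=(246,120),hold=(337,208)).items(): print(n,P[v,u].round(4))
print("holder z map");print((P[194:224:1,322:354,2]*1000).astype(int))
E
```

```text
table [0.3359 0.4413 0.0008]
lamp [0.4624 0.123  0.124 ]
round [0.5003 0.224  0.1269]
tumb [0.7616 0.0665 0.1123]
hold [ 0.5551 -0.158   0.0297]
holder z map
[[ 11  10  11  10  10  12   9  11  11  10  11   8  13   9  11  10   9   8
   11  10   9  11  10  10  10   9  11   7  10  11   9   9]
 [ 11  10  11   8  12  10  12  10  11  10  12  12  40  50  50  56  51  51
   53  52  53  12  10   9   8   9  11  13  11  10   9   9]
 [ 12   7   8  10   9  10   9   8  16  33  49  52  54  53  56  53  54  53
   50  53  50  51  55  10  13  10  10   8  12   9   8   5]
 [ 10  13   5   6  10  10  17  22  43  53  52  55  54  52  51  52  51  54
   50  51  54  54  56  53  13  11   6   9  11  11   9   9]
 [  9  11  12  11  12  17  30  46  52  52  53  53  56  56  51  52  50  55
   53  49  51  53  52  48  53  55  10  12  12  11   8   7]
 [ 11   9  10  12  20  32  45  50  56  54  53  51  54  52  51  50  53  50
   53  52  53  52  52  52  53  54  51   9  12  10  11   9]
 [  9  13   9  15  20  39  56  52  54  51  52  51  53  12  10  10  18  28
   35  46  52  50  51  54  47  55  51  10  11   8  10  10]
 [ 10   7  
[... 2348 characters left out ...]
9  12   7  11  12   8  11   9  11]
 [  9   9  12  10  10  10  10  11  14   9   9  20  49  54  50  50  51  49
   55  52  54   9  11   8  11   9  11  11  10   9  12   8]
 [  9  11   9   8  11  13   7   8  14   9   9   8  10  13   9   8   9  10
   11   9   8  11  12  12  11  11  10   7  12   7  13  11]
 [  9  10   8  12  13   9   9  10  10  12  12  10  11  10  11  10  11  14
   12   8  12  12  13   9  10  11   9  12   9  13  11   8]
 [  9  10  13  12  13  13   7  10  11  10   9   8  11  11   9  13  10  11
   12  10  10  11  11  13  10   7  10   9   8   8  12  10]
 [  9  11   8  13  11   9  13  12  10  11   7  11   9   9  10  12  12  13
    9   9  11  11   9   9   8  10  12  13   7  14   9  10]]
```

Run:
```python
from h import *
t=np.load("top0.npz");P=cloud(t);print((P[234:268,206:242,2]*1000).astype(int))
```

```text
[[24 21 21 ...  0  1  0]
 [22 18 22 ...  8 -4  3]
 [17 18 18 ... 20 22 19]
 ...
 [ 0  0 -2 ...  2  0  0]
 [ 0  0  0 ...  0 -3  0]
 [ 0  1  1 ...  0  1  2]]
```

View pics/z1.png

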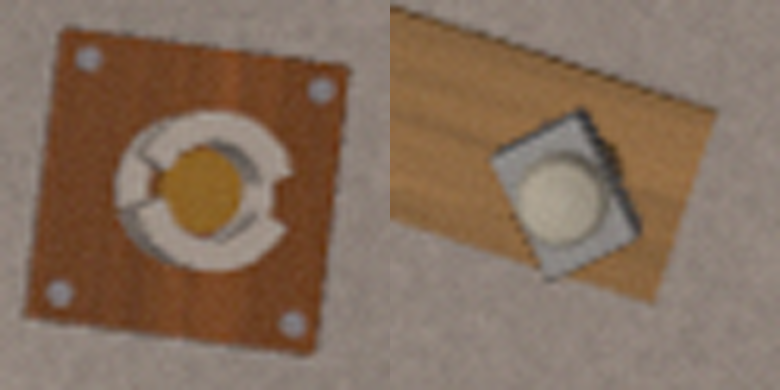

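View pics/z2.png

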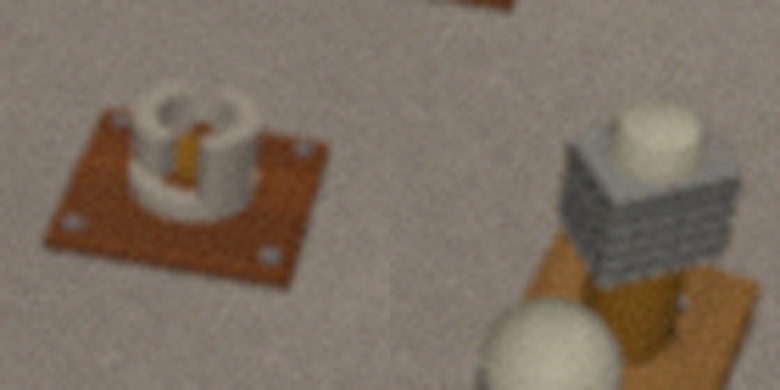

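```bash
cat >> h.py <<'E'
from scipy.optimize import least_squares, minimize
def rectfit(p,w,h,x0):
    # maximise overlap between points & rectangle of known size via boundary rect
    r=cv2.minAreaRect((p*1000).astype(np.float32)); return r
def circ(p,r=None):
    f=lambda x:np.hypot(p[:,0]-x[0],p[:,1]-x[1])-(x[2] if r is None else r)
    return least_squares(f,[*p.mean(0),.03],loss="soft_l1",f_scale=.001).x
E
python3 - <<'E'
from h import *
t=np.load("top0.npz");P=cloud(t);s=np.load("side0.npz");Q=cloud(s)
yy,xx=P[...,1],P[...,0];z=P[...,2]
def near(P,c,r): return np.hypot(P[...,0]-c[0],P[...,1]-c[1])<r
# lamp
for nm,C in(("top",P),("side",Q)):
  m=near(C,(.46,.12),.045)&(C[...,2]>.100)&(C[...,2]<.113)
  p=C[m];print(nm,"lamp face",m.sum(),np.median(p[:,2]),cv2.minAreaRect((p[:,:2]*1000).astype(np.float32)))
m=near(P,(.46,.12),.045)&(P[...,2]>.098);p=P[m];print("all",cv2.minAreaRect((p[:,:2]*1000).astype(np.float32)))
d=P[near(P,(.46,.12),.04)&(z>.114)];print("dome",len(d),d[:,:2].mean(0),cv2.minEnclosingCircle((d[:,:2]*1000).astype(np.float32)))
# rack
for nm,C in(("top",P),("side",Q)):
  m=near(C,(.48,.17),.13)&(C[...,2]>.016)&(C[...,2]<.024);p=C[m];print(nm,"rack",np.median(p[:,2]),cv2.minAreaRect((p[:,:2]*1000).astype(np.float32)))
  m=near(C,(.56,-.16),.1)&(C[...,2]>.006)&(C[...,2]<.014);p=C[m];print(nm,"base",np.median(p[:,2]),cv2.minAreaRect((p[:,:2]*1000).astype(np.float32)))
  m=near(C,(.56,-.16),.05)&(C[...,2]>.048)&(C[...,2]<.057);p=C[m];print(nm,"ring",len(p),np.median(p[:,2]),cv2.minEnclosingCircle((p[:,:2]*1000).astype(np.float32)),circ(p[:,:2]))
  m=near(C,(.56,-.16),.022)&(C[...,2]>.027)&(C[...,2]<.034);p=C[m];print("plunger",cv2.minEnclosingCircle((p[:,:2]*1000).astype(np.float32)),np.median(p[:,2]))
r=P[near(P,(.5,.22),.04)&(z>.05)];print("round",circ(r[:,:2]))
E
```

```text
top lamp face 183 0.10794889176809375 ((462.607177734375, 126.80967712402344), (49.13224792480469, 35.84835433959961), 26.481319427490234)
side lamp face 235 0.10465971191086854 ((465.843505859375, 128.319091796875), (49.96781539916992, 37.90814208984375), 25.8802490234375)
all ((462.65386962890625, 126.7431869506836), (49.05025863647461, 36.20457077026367), 26.252696990966797)
dome 167 [0.46308572 0.12651743] ((462.3494567871094, 126.69551086425781), 16.692224502563477)
top rack 0.020551700515027416 ((480.232666015625, 179.27786254882812), (199.93309020996094, 80.45735168457031), 70.73715209960938)
top base 0.010625913759988115 ((559.76318359375, -165.31393432617188), (140.98867797851562, 129.99131774902344), 79.31561279296875)
top ring 254 0.0527272387562393 ((557.6663818359375, -155.78016662597656), 31.348346710205078) [ 0.55750907 -0.15547219  0.02582751]
plunger ((559.3217163085938, -157.7283477783203), 18.258880615234375) 0.03094786101194169
side rack 0.017724378849103495 ((483.47650146484375, 179.76341247558594), (201.48277282714844, 80.45103454589844), 70.99932861328125)
side base 0.007335878910761817 ((561.1807861328125, -152.76522827148438), (122.2640380859375, 119.63677978515625), 82.030517578125)
side ring 108 0.0491280896480934 ((561.871337890625, -153.6160888671875), 33.06277084350586) [ 0.56135302 -0.1547903   0.02602826]
plunger ((560.5775146484375, -158.70269775390625), 19.15167999267578) 0.027894397633231705
round [0.49971188 0.2269989  0.01611303]
```

Run:
```python
from h import *
t=np.load("top0.npz");P=cloud(t);s=np.load("side0.npz");Q=cloud(s)
for nm,c,C in(("top",t,P),("side",s,Q)):
  off=.0007 if nm=="top" else -.0025
  m=(np.hypot(C[...,0]-.56,C[...,1]+.156)<.1)&(C[...,2]>.005+off)&(C[...,2]<.07)
  m=cv2.morphologyEx(m.astype(np.uint8),cv2.MORPH_OPEN,np.ones((5,5)))
  # base outline: intersect pixel rays with z=.01 plane: use points xy of low ones
  m2=(m>0)&(C[...,2]<.016+off);p=C[m2][:,:2]*1000
  hull=cv2.convexHull(p.astype(np.float32));print(nm,"base",cv2.minAreaRect(hull))
  # slots: ring radius zone 21..30 without ring height
  c0=np.array([.5577,-.1558]) if nm=="top" else np.array([.561,-.1543])
  d=C[...,:2]-c0;r=np.hypot(d[...,0],d[...,1]);a=np.degrees(np.arctan2(d[...,1],d[...,0]))
  ringm=(r>.022)&(r<.030)
  hist={}
  for k in range(-180,180,10):
    q=ringm&(a>=k)&(a<k+10); hist[k]=int(np.median(C[q][:,2])*1000) if q.any() else None
  print(hist)
  if nm=="top":
    top=ringm&(C[...,2]>.045); at=np.sort(a[top]); g=np.diff(at); i=np.argsort(g)[-3:]; print([(at[j],at[j+1]) for j in i])
print([np.round(__import__('rig').robot.get_obs()['position'],5)])
```

```text
top base ((557.388916015625, -155.85203552246094), (120.76329803466797, 120.1340103149414), 81.21477508544922)
{-180: 52, -170: 54, -160: 52, -150: 51, -140: 52, -130: 51, -120: 21, -110: 21, -100: 20, -90: 22, -80: 53, -70: 53, -60: 52, -50: 53, -40: 52, -30: 52, -20: 51, -10: 51, 0: 53, 10: 52, 20: 54, 30: 52, 40: 52, 50: 53, 60: 23, 70: 21, 80: 21, 90: 22, 100: 52, 110: 52, 120: 52, 130: 52, 140: 52, 150: 52, 160: 52, 170: 52}
[(np.float64(0.682537339687234), np.float64(5.719357519779225)), (np.float64(64.29735597369556), np.float64(100.0495977886656)), (np.float64(-119.35814460430524), np.float64(-80.15151669917331))]
side base ((561.3694458007812, -153.578857421875), (124.18807220458984, 119.91271209716797), 81.36532592773438)
{-180: 49, -170: 49, -160: 47, -150: 49, -140: 48, -130: 48, -120: 45, -110: None, -100: None, -90: None, -80: 48, -70: 47, -60: 48, -50: 49, -40: 49, -30: 49, -20: 48, -10: 50, 0: 48, 10: 18, 20: 33, 30: 40, 40: 46, 50: 33, 60: 29, 70: 13, 80: 13, 90: 22, 100: 30, 110: 37, 120: 35, 130: 27, 140: 46, 150: 31, 160: 47, 170: 49}
[array([0.24916, 0.57243, 0.19907])]
```

```bash
python3 -m inch '[{"az":0.14,"gripper":100},{"az":0.14},{"az":0.14},{"az":0.14},{"az":0.14},{}]'
cat > st.py <<'E'
import sys
from h import *
from rig import robot
def st(target=None,yang=None):
    o=robot.get_obs();M=R.from_quat(o["tool_rot"]).as_matrix()
    print("t",round(o["time"],2),"pos",(o["position"]*1000).round(1),"yang",np.degrees(np.arctan2(M[1,1],M[0,1])).round(2),"tilt",(M[:,2]).round(4),"F",o["ft_force"].round(2),"T",o["moment"].round(2),"w",round(o["grip_width"]*1000,1),"q6",round(o["q"][5],3))
    if target is not None: print("shift mm",(M.T@(np.array(target)-o["position"]*1000)).round(1))
    if yang is not None:
        e=yang-np.degrees(np.arctan2(M[1,1],M[0,1])); print("az",np.radians(-e).round(4))
if __name__=="__main__":
    a=[float(x) for x in sys.argv[1:]]
    st(a[:3] if len(a)>=3 else None,a[3] if len(a)>3 else None)
E
python3 st.py 463 127.3 199 26.3
```

```text
t 0.1 pos [249.2 572.4 199.1] yang 66.47 tilt [-0.0011 -0.0016 -1.    ] F [-1.08 -0.02 -0.86] T [0.   0.09 0.  ] w 87.1 q6 -0.179
shift mm [-373.8 -322.7    0.6]
az 0.701invalid input
```

```bash
python3 -m inch '[{"ax":0,"ay":0,"az":0.14,"dx":0,"dy":0,"dz":0,"gripper":100},{"ax":0,"ay":0,"az":0.14,"dx":0,"dy":0,"dz":0,"gripper":100},{"ax":0,"ay":0,"az":0.14,"dx":0,"dy":0,"dz":0,"gripper":100},{"ax":0,"ay":0,"az":0.14,"dx":0,"dy":0,"dz":0,"gripper":100},{"ax":0,"ay":0,"az":0.14,"dx":0,"dy":0,"dz":0,"gripper":100}]' 
python3 st.py 463 127.3 199 26.3
```

```text
time: 0.6
position: [0.2493, 0.5726, 0.1994]
tool_rot: [0.53, 0.848, -0.001, -0.0]
ft_force: [-0.0, -0.3, -0.9]
grip_width: 0.0873
t 0.6 pos [249.3 572.6 199.4] yang 26.03 tilt [-7.0e-04 -1.1e-03 -1.0e+00] F [-0.01 -0.29 -0.88] T [ 0.    0.02 -0.03] w 87.3 q6 0.527
shift mm [-493.9   -3.4    0.7]
az -0.0048
```

```bash
python3 -m inch '[{"ax":0,"ay":0,"az":0,"dx":-40,"dy":0,"dz":0,"gripper":100},{"ax":0,"ay":0,"az":0,"dx":-45,"dy":0,"dz":0,"gripper":100},{"ax":0,"ay":0,"az":0,"dx":-45,"dy":0,"dz":0,"gripper":100},{"ax":0,"ay":0,"az":0,"dx":-45,"dy":0,"dz":0,"gripper":100},{"ax":0,"ay":0,"az":0,"dx":-45,"dy":0,"dz":0,"gripper":100},{"ax":0,"ay":0,"az":0,"dx":-45,"dy":0,"dz":0,"gripper":100},{"ax":0,"ay":0,"az":0,"dx":-45,"dy":0,"dz":0,"gripper":100}]' 
python3 -m inch '[{"ax":0,"ay":0,"az":0,"dx":-45,"dy":0,"dz":0,"gripper":100},{"ax":0,"ay":0,"az":0,"dx":-45,"dy":0,"dz":0,"gripper":100},{"ax":0,"ay":0,"az":0,"dx":-45,"dy":-3,"dz":0,"gripper":100},{"ax":0,"ay":0,"az":0,"dx":-30,"dy":0,"dz":0,"gripper":100},{"ax":0,"ay":0,"az":0,"dx":-15,"dy":0,"dz":0,"gripper":100},{"ax":0,"ay":0,"az":0,"dx":0,"dy":0,"dz":0,"gripper":100},{"ax":0,"ay":0,"az":0,"dx":0,"dy":0,"dz":0,"gripper":100}]'
python3 st.py 463 127.3 199 26.3
python3 - <<'E'
from rig import robot, optics
from h import *
for n in("top","side"):
    c=optics.camera(n);np.savez(f"{n}1.npz",**c);cv2.imwrite(f"pics/{n}1.png",c["img"][:,:,::-1])
E
```

```text
time: 1.3
position: [0.3874, 0.2935, 0.1997]
tool_rot: [0.527, 0.85, -0.0, -0.0]
ft_force: [0.7, -0.1, 0.7]
grip_width: 0.0869
time: 2.0
position: [0.4636, 0.1333, 0.1997]
tool_rot: [0.527, 0.85, -0.0, -0.001]
ft_force: [-0.4, -0.3, 0.3]
grip_width: 0.0873
t 2.0 pos [463.6 133.3 199.7] yang 26.35 tilt [-1.4e-03  7.0e-04 -1.0e+00] F [-0.36 -0.28  0.32] T [-0.03  0.01  0.03] w 87.3 q6 -0.413
shift mm [-5.2 -3.2  0.7]
az 0.0008
```

View pics/side1.png

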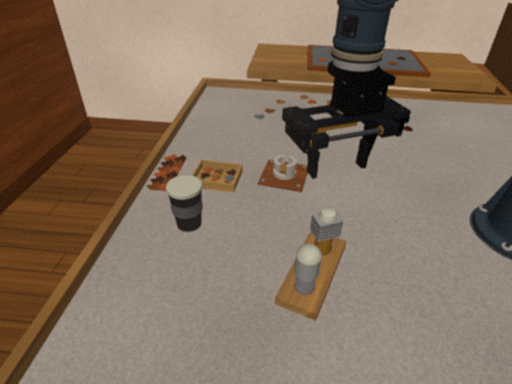

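View pics/top1.png

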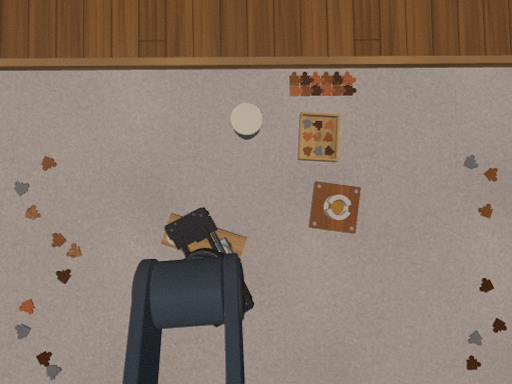

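The side view shows the fingertips at about (313,172) and (363,163), with the gripper above the lamp at (325,225). I'll compare where the TCP projects with the observed tips.

Run:
```python
from h import *
from rig import robot
s=np.load("side1.npz");o=robot.get_obs();M=R.from_quat(o["tool_rot"]).as_matrix();p=o["position"]
print(proj(s,[p,p+M[:,1]*.0435,p-M[:,1]*.0435,p+M[:,1]*.0585,p-M[:,1]*.0585]).round(1))
Q=cloud(s)
# points in tool frame near tips
q=(Q-p)@M
m=(abs(q[...,0])<.03)&(abs(q[...,1])<.075)&(q[...,2]>-.03)&(q[...,2]<.015)
for sg in(-1,1):
    a=q[m&(q[...,1]*sg>0)]*1000
    print(sg,len(a),a.min(0).round(1),a.max(0).round(1),np.percentile(a,[5,50,95],axis=0).round(1))
cv2.imwrite("pics/z3.png",cv2.resize(s["img"][80:260,260:420,::-1],None,fx=3.3,fy=3.3,interpolation=cv2.INTER_CUBIC))
```

```text
[[335.1 179.4]
 [313.1 184.1]
 [356.2 174.9]
 [305.3 185.7]
 [363.3 173.4]]
-1 57 [ -9.6 -49.8 -29.6] [ 12.2 -40.6 -19.9] [[ -7.7 -48.8 -29.5]
 [  5.9 -42.4 -25.2]
 [ 11.6 -41.4 -20.2]]
1 51 [-10.7  45.  -30. ] [ 12.1  54.7 -20.2] [[ -7.4  46.2 -29.1]
 [  8.2  53.5 -25.6]
 [ 11.3  54.6 -21.2]]
```

View pics/z3.png

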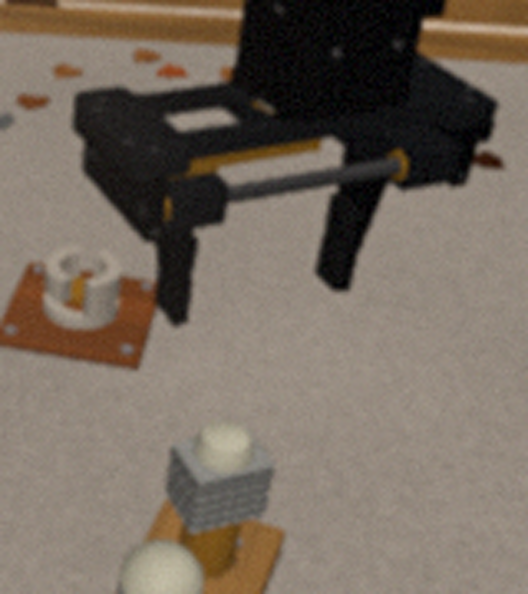

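Run:
```python
from h import *
from rig import robot
o=robot.get_obs();M=R.from_quat(o["tool_rot"]).as_matrix();p=o["position"]
for n in("side","top"):
  s=np.load(n+"1.npz");Q=cloud(s);q=(Q-p)@M*1000
  m=(abs(q[...,0])<60)&(abs(q[...,1])<120)&(q[...,2]>-220)&(q[...,2]<-15)&(Q[...,2]>.135)
  for lo in range(-220,-15,10):
    a=q[m&(q[...,2]>=lo)&(q[...,2]<lo+10)]
    if len(a): print(n,lo,len(a),a[:,:2].min(0).round(),a[:,:2].max(0).round())
```

```text
side -220 309 [-16. -28.] [36. 37.]
side -210 352 [-20. -28.] [35. 38.]
side -200 571 [-33. -48.] [38. 40.]
side -190 317 [ -7. -46.] [39. 19.]
side -180 202 [-22. -48.] [23. 19.]
side -170 356 [-22. -48.] [25. 19.]
side -160 373 [-23. -49.] [27. 19.]
side -150 342 [-23. -48.] [28. 20.]
side -140 1385 [-36. -93.] [39. 97.]
side -130 749 [-35. -92.] [39. 97.]
side -120 612 [-36. -91.] [40. 95.]
side -110 720 [-36. -85.] [39. 89.]
side -100 318 [-35. -85.] [39. 89.]
side -90 42 [-13. -57.] [ 15. -45.]
side -80 98 [-10. -60.] [13. 61.]
side -70 149 [-11. -56.] [12. 60.]
side -60 118 [-10. -53.] [13. 59.]
side -50 111 [-11. -52.] [12. 56.]
side -40 112 [-12. -51.] [12. 55.]
side -30 106 [-11. -50.] [12. 55.]
side -20 2 [  4. -49.] [ 10. -43.]
top -220 9 [-31.  16.] [-1. 34.]
top -210 97 [-36.   6.] [16. 36.]
top -200 19 [-37.   8.] [-2. 36.]
top -190 4 [-37.  10.] [-33.  15.]
top -140 1126 [-37. -96.] [37. 94.]
top -130 47 [-37. -93.] [19. 90.]
top -120 441 [-38. -85.] [38. 88.]
top -110 82 [-38. -85.] [32. 84.]
top -100 5 [-37. -86.] [-36. -66.]
top -80 24 [-9. 43.] [10. 46.]
top -70 1 [-9. 46.] [-9. 46.]
```

The side cloud shows the body bottom at about -91 and the fingertips at about -21 along tool z. The finger length matches the spec (70 mm), but the real tip sits about 21 mm behind the reported TCP. I'll lower part way and check this before gripping.

```bash
python3 -m inch '[{"ax":0,"ay":0,"az":0,"dx":-5.8,"dy":-2.7,"dz":0,"gripper":100},{"ax":0,"ay":0,"az":0,"dx":0,"dy":0,"dz":25,"gripper":100},{"ax":0,"ay":0,"az":0,"dx":0,"dy":0,"dz":25,"gripper":100},{"ax":0,"ay":0,"az":0,"dx":0,"dy":0,"dz":25,"gripper":100},{"ax":0,"ay":0,"az":0,"dx":0,"dy":0,"dz":20,"gripper":100},{"ax":0,"ay":0,"az":0,"dx":0,"dy":0,"dz":15,"gripper":100},{"ax":0,"ay":0,"az":0,"dx":0,"dy":0,"dz":0,"gripper":100}]' 
python3 st.py 463.7 127 47 26.3
cat > look.py <<'E'
import sys
from h import *
from rig import robot,optics
k=sys.argv[1];u,v,w,hh=map(int,sys.argv[2:6])
o=robot.get_obs();M=R.from_quat(o["tool_rot"]).as_matrix();p=o["position"]
s=optics.camera("side");np.savez(f"side{k}.npz",**s);Q=cloud(s);q=(Q-p)@M*1000
f=min(780/w,580/hh);cv2.imwrite(f"pics/s{k}.png",cv2.resize(s["img"][v:v+hh,u:u+w,::-1],None,fx=f,fy=f,interpolation=cv2.INTER_CUBIC))
E
python3 look.py 2 270 100 130 160
```

```text
time: 2.8
position: [0.4626, 0.1266, 0.0884]
tool_rot: [0.527, 0.85, -0.001, -0.002]
ft_force: [0.1, 0.2, 0.2]
grip_width: 0.0867
t 2.8 pos [462.6 126.6  88.4] yang 26.43 tilt [-4.6e-03 -2.0e-04 -1.0e+00] F [0.14 0.23 0.17] T [-0.09  0.04  0.04] w 86.7 q6 -0.428
shift mm [-0.2  1.3 41.3]
az 0.0023
```

View pics/s2.png

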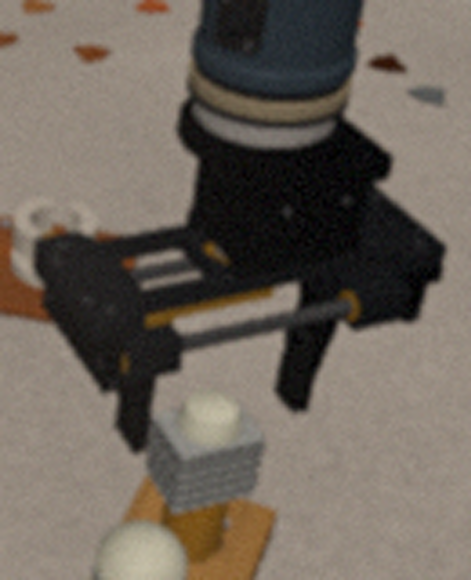

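The tips show at about (135,448) and (292,408) in the crop, level with the body's top face at z≈107 rather than the reported 88. That confirms the offset of about 21 mm.

```bash
python3 - <<'E'
from h import *
from rig import robot
o=robot.get_obs();M=R.from_quat(o["tool_rot"]).as_matrix();p=o["position"]
s=np.load("side2.npz");Q=cloud(s)-np.array([.0017,.0008,-.0026]);q=(Q-p)@M*1000
for sg in(-1,1):
  m=(abs(q[...,0])<14)&(q[...,1]*sg>36)&(q[...,1]*sg<62)&(q[...,2]>-60)&(q[...,2]<5)&(s["img"].max(-1)<60)
  a=q[m];print(sg,len(a),np.sort(a[:,2])[-6:].round(1),np.percentile(a,[2,98],axis=0).round(1))
m=(np.hypot(Q[...,0]-.463,Q[...,1]-.127)<.045)&(Q[...,2]>.104)&(Q[...,2]<.116)&(s["img"].max(-1)>90)
print(cv2.minAreaRect((q[m][:,:2]).astype(np.float32)),np.median(Q[m][:,2]))
E
python3 -m inch '[{"ax":0,"ay":0,"az":0,"dx":0,"dy":1,"dz":12,"gripper":100},{"ax":0,"ay":0,"az":0,"dx":0,"dy":0,"dz":14,"gripper":100},{"ax":0,"ay":0,"az":0,"dx":0,"dy":0,"dz":12,"gripper":100},{"ax":0,"ay":0,"az":0,"dx":0,"dy":0,"dz":3,"gripper":100},{"ax":0,"ay":0,"az":0,"dx":0,"dy":0,"dz":0,"gripper":100}]'
python3 st.py 463.7 127 47 26.3
```

```text
-1 137 [-26.6 -26.3 -26.2 -25.9 -25.6 -24.5] [[ -6.2 -53.1 -59.5]
 [ 12.7 -43.7 -26.1]]
1 107 [-28.  -27.6 -27.  -26.1 -26.  -24.8] [[ -4.6  43.4 -58.7]
 [ 12.7  55.3 -26.2]]
((1.4611005783081055, -9.586071014404297), (36.032981872558594, 69.87962341308594), 1.5609395503997803) 0.10755961649310398
time: 3.35
position: [0.4655, 0.1267, 0.0489]
tool_rot: [0.527, 0.85, -0.0, -0.0]
ft_force: [-0.7, -1.0, 0.0]
grip_width: 0.0869
t 3.35 pos [465.5 126.7  48.9] yang 26.37 tilt [-0. -0. -1.] F [-0.73 -0.96  0.03] T [-0.06  0.02 -0.01] w 86.9 q6 -0.427
shift mm [ 1.  -1.5  1.9]
az 0.0012
```

```bash
python3 -m inch '[{"ax":0,"ay":0,"az":0,"dx":0.5,"dy":-1,"dz":4,"gripper":100},{"ax":0,"ay":0,"az":0,"dx":0,"dy":0,"dz":0,"gripper":100}]'
python3 st.py 463.7 127 47 26.3
python3 look.py 3 270 100 130 160
python3 - <<'E'
from h import *
from rig import robot
o=robot.get_obs();M=R.from_quat(o["tool_rot"]).as_matrix();p=o["position"]
s=np.load("side3.npz");Q=cloud(s)-np.array([.0017,.0008,-.0026]);q=(Q-p)@M*1000
for sg in(-1,1):
  m=(abs(q[...,0])<14)&(q[...,1]*sg>36)&(q[...,1]*sg<62)&(q[...,2]>-60)&(q[...,2]<5)&(s["img"].max(-1)<60)
  a=q[m];print(sg,len(a),np.sort(a[:,2])[-6:].round(1),np.percentile(a,[2,98],axis=0).round(1))
E
```

```text
time: 3.55
position: [0.4643, 0.1267, 0.0451]
tool_rot: [0.527, 0.85, 0.0, 0.0]
ft_force: [0.8, 0.0, -0.3]
grip_width: 0.0866
t 3.55 pos [464.3 126.7  45.1] yang 26.36 tilt [ 3.e-04 -0.e+00 -1.e+00] F [ 0.78  0.05 -0.3 ] T [-0.09  0.08 -0.02] w 86.6 q6 -0.426
shift mm [ 0.5 -0.4 -1.9]
az 0.0011
-1 113 [-28.2 -28.1 -28.  -27.8 -27.3 -27.1] [[ -6.2 -52.5 -59.4]
 [ 11.9 -42.5 -27.8]]
1 91 [-29.4 -29.3 -27.7 -26.8 -26.4 -26.3] [[ -5.2  44.9 -58.8]
 [ 12.4  55.7 -26.7]]
```

View pics/s3.png

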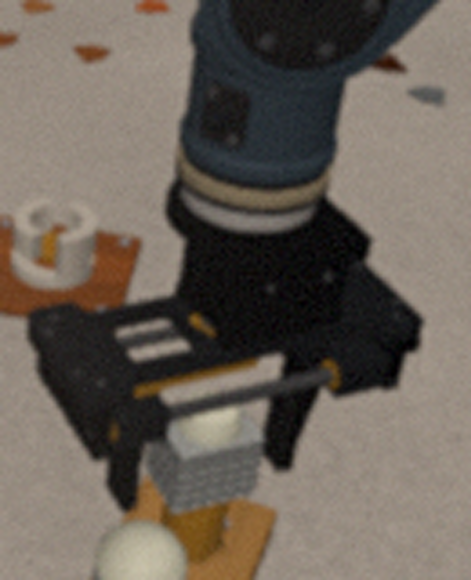

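Run:
```python
from h import *
from rig import robot
o=robot.get_obs();M=R.from_quat(o["tool_rot"]).as_matrix();p=o["position"]
s=np.load("side3.npz")
c=np.array([.0017,.0008,-.0026])
for off in(0,15,20,25,30):
  pts=[p+M@np.array([x,y,-off])/1000+c for y in(-52,-43,43,52) for x in(-9.5,9.5)]
  print(off,((proj(s,pts)-[270,100])*3.625).round(0).tolist())
# lamp: body corners bottom z=.063 and top .107
a=np.radians(26.3)
for z in(.063,.107):
  pts=[np.array([.4637+np.cos(a)*x-np.sin(a)*y,.127+np.sin(a)*x+np.cos(a)*y,z])+c for x in(-.025,.025) for y in(-.018,.018)]
  print("lamp",z,((proj(s,pts)-[270,100])*3.625).round(0).tolist())
```

```text
0 [[263.0, 475.0], [280.0, 497.0], [249.0, 479.0], [266.0, 501.0], [115.0, 514.0], [130.0, 537.0], [100.0, 517.0], [115.0, 541.0]]
15 [[267.0, 456.0], [284.0, 478.0], [253.0, 460.0], [270.0, 482.0], [117.0, 494.0], [132.0, 518.0], [103.0, 498.0], [117.0, 522.0]]
20 [[268.0, 450.0], [285.0, 472.0], [254.0, 453.0], [272.0, 475.0], [118.0, 488.0], [133.0, 511.0], [103.0, 492.0], [118.0, 515.0]]
25 [[269.0, 444.0], [287.0, 465.0], [256.0, 447.0], [273.0, 469.0], [119.0, 481.0], [134.0, 505.0], [104.0, 485.0], [119.0, 508.0]]
30 [[271.0, 437.0], [288.0, 459.0], [257.0, 440.0], [274.0, 462.0], [120.0, 475.0], [135.0, 498.0], [105.0, 478.0], [120.0, 502.0]]
lamp 0.063 [[220.0, 454.0], [252.0, 496.0], [142.0, 474.0], [171.0, 517.0]]
lamp 0.107 [[231.0, 395.0], [264.0, 437.0], [150.0, 415.0], [180.0, 458.0]]
```

Comparing the projected finger corners with the observed ones gives an offset of about 22 mm. The tips are at z≈67, so the grasp is about 74 mm up the lamp. Closing the gripper.

```bash
python3 -m inch '[{"ax":0,"ay":0,"az":0,"dx":0,"dy":0,"dz":0,"gripper":0},{"ax":0,"ay":0,"az":0,"dx":0,"dy":0,"dz":0,"gripper":0},{"ax":0,"ay":0,"az":0,"dx":0,"dy":0,"dz":0,"gripper":0},{"ax":0,"ay":0,"az":0,"dx":0,"dy":0,"dz":0,"gripper":0},{"ax":0,"ay":0,"az":0,"dx":0,"dy":0,"dz":0,"gripper":0},{"ax":0,"ay":0,"az":0,"dx":0,"dy":0,"dz":0,"gripper":0},{"ax":0,"ay":0,"az":0,"dx":0,"dy":0,"dz":0,"gripper":0}]' 45
python3 st.py
```

```text
time: 4.3
position: [0.4643, 0.1266, 0.0449]
tool_rot: [0.527, 0.85, -0.0, -0.0]
ft_force: [-0.4, 0.1, 1.0]
grip_width: 0.0498
t 4.3 pos [464.3 126.6  44.9] yang 26.36 tilt [-0. -0. -1.] F [-0.42  0.1   1.01] T [-0.05 -0.01 -0.01] w 49.8 q6 -0.426
```

```bash
python3 -m inch '[{"ax":0,"ay":0,"az":0,"dx":0,"dy":0,"dz":-5,"gripper":0},{"ax":0,"ay":0,"az":0,"dx":0,"dy":0,"dz":-8,"gripper":0},{"ax":0,"ay":0,"az":0,"dx":0,"dy":0,"dz":-12,"gripper":0},{"ax":0,"ay":0,"az":0,"dx":0,"dy":0,"dz":-20,"gripper":0},{"ax":0,"ay":0,"az":0,"dx":0,"dy":0,"dz":-20,"gripper":0},{"ax":0,"ay":0,"az":0,"dx":0,"dy":0,"dz":-10,"gripper":0},{"ax":0,"ay":0,"az":0,"dx":0,"dy":0,"dz":0,"gripper":0}]'
python3 look.py 4 220 60 180 200; python3 st.py 559 -155.6 120 81.3
```

```text
time: 5.0
position: [0.4654, 0.1267, 0.1215]
tool_rot: [0.527, 0.85, 0.001, 0.002]
ft_force: [0.6, -0.5, -2.1]
grip_width: 0.0495
t 5.05 pos [464.6 126.7 120.5] yang 26.36 tilt [ 0.0016  0.     -1.    ] F [ 1.06  0.54 -1.78] T [-0.06 -0.02  0.01] w 49.7 q6 -0.426
shift mm [-294.8  -40.8    0.7]
az -0.9589
```

View pics/s4.png

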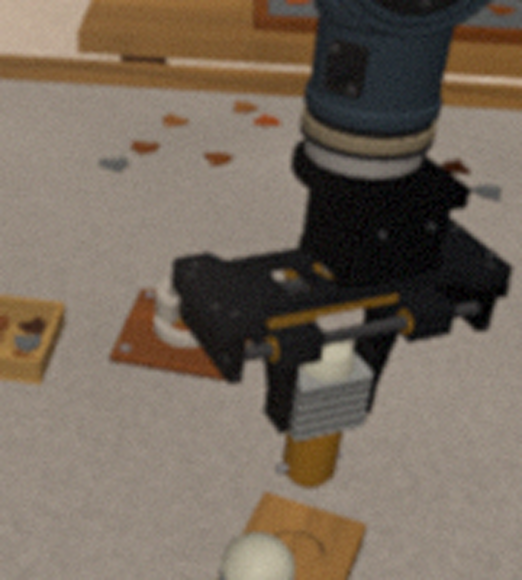

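The lamp is lifted clear of the rack, with one pin visible at (282,468) in the crop. Next I'll rotate and travel to the holder.

```bash
python3 -m inch '[{"ax":0,"ay":0,"az":-0.137,"dx":0,"dy":0,"dz":0,"gripper":0},{"ax":0,"ay":0,"az":-0.137,"dx":0,"dy":0,"dz":0,"gripper":0},{"ax":0,"ay":0,"az":-0.137,"dx":0,"dy":0,"dz":0,"gripper":0},{"ax":0,"ay":0,"az":-0.137,"dx":0,"dy":0,"dz":0,"gripper":0},{"ax":0,"ay":0,"az":-0.137,"dx":0,"dy":0,"dz":0,"gripper":0},{"ax":0,"ay":0,"az":-0.137,"dx":0,"dy":0,"dz":0,"gripper":0},{"ax":0,"ay":0,"az":-0.137,"dx":0,"dy":0,"dz":0,"gripper":0},{"ax":0,"ay":0,"az":0,"dx":0,"dy":0,"dz":0,"gripper":0}]'
python3 st.py 559 -155.6 120 81.3
```

```text
time: 5.85
position: [0.4634, 0.1266, 0.1189]
tool_rot: [0.076, 0.997, -0.0, -0.001]
ft_force: [-1.1, -0.8, -2.1]
grip_width: 0.0493
t 5.85 pos [463.4 126.6 118.9] yang 81.29 tilt [-2.5e-03 -1.0e-04 -1.0e+00] F [-1.14 -0.77 -2.07] T [ 0.03  0.   -0.  ] w 49.3 q6 -1.385
shift mm [-137.2 -264.4   -1.3]
az -0.0002
```

```bash
python3 -m inch '[{"ax":0,"ay":0,"az":0,"dx":-10,"dy":-20,"dz":0,"gripper":0},{"ax":0,"ay":0,"az":0,"dx":-20,"dy":-38,"dz":0,"gripper":0},{"ax":0,"ay":0,"az":0,"dx":-21,"dy":-40,"dz":0,"gripper":0},{"ax":0,"ay":0,"az":0,"dx":-21,"dy":-40,"dz":0,"gripper":0},{"ax":0,"ay":0,"az":0,"dx":-21,"dy":-40,"dz":0,"gripper":0},{"ax":0,"ay":0,"az":0,"dx":-21,"dy":-40,"dz":0,"gripper":0},{"ax":0,"ay":0,"az":0,"dx":-15,"dy":-30,"dz":0,"gripper":0},{"ax":0,"ay":0,"az":0,"dx":-8,"dy":-16,"dz":0,"gripper":0}]'
python3 -m inch '[{"ax":0,"ay":0,"az":0,"dx":0,"dy":0,"dz":0,"gripper":0},{"ax":0,"ay":0,"az":0,"dx":0,"dy":0,"dz":0,"gripper":0}]'
python3 st.py 559 -155.6 120 81.3; python3 look.py 5 200 40 180 180
```

```text
time: 6.65
position: [0.5605, -0.1581, 0.1191]
tool_rot: [0.079, 0.997, -0.0, 0.0]
ft_force: [-0.4, -0.0, -1.3]
grip_width: 0.0494
time: 6.85
position: [0.5584, -0.1535, 0.1191]
tool_rot: [0.076, 0.997, 0.001, -0.002]
ft_force: [0.6, 0.8, -2.0]
grip_width: 0.0498
t 6.85 pos [ 558.4 -153.5  119.1] yang 81.23 tilt [-0.0028  0.0022 -1.    ] F [ 0.65  0.78 -1.99] T [ 0.04  0.03 -0.  ] w 49.8 q6 -1.88
shift mm [-0.9 -2.  -0.9]
az -0.0012
```

View pics/s5.png

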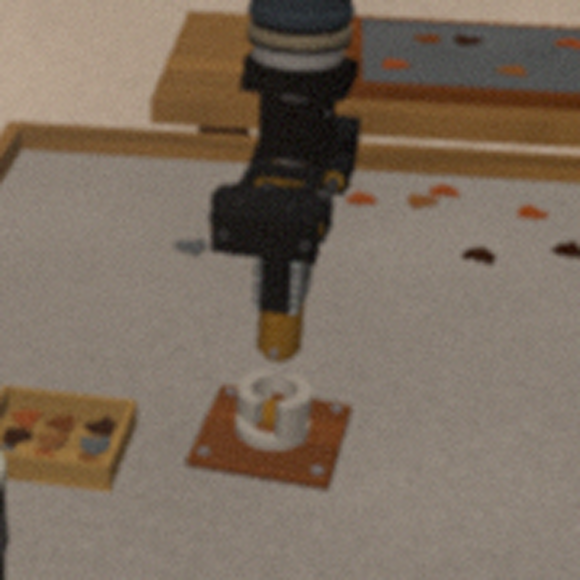

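The lamp hangs above the holder, with the near pin at (275,353) lined up with the near slot at (270,405). I'll lower it to just above the rim and measure.

```bash
python3 -m inch '[{"ax":0,"ay":0,"az":0,"dx":-0.5,"dy":-1.5,"dz":8,"gripper":0},{"ax":0,"ay":0,"az":0,"dx":0,"dy":0,"dz":12,"gripper":0},{"ax":0,"ay":0,"az":0,"dx":0,"dy":0,"dz":8,"gripper":0},{"ax":0,"ay":0,"az":0,"dx":0,"dy":0,"dz":0,"gripper":0},{"ax":0,"ay":0,"az":0,"dx":0,"dy":0,"dz":0,"gripper":0}]'
python3 st.py 559 -155.6 120 81.3; python3 look.py 6 245 100 80 90
python3 - <<'E'
from h import *
s=np.load("side6.npz");Q=cloud(s);hsv=cv2.cvtColor(s["img"],cv2.COLOR_RGB2HSV)
# brass foot
m=(np.hypot(Q[...,0]-.561,Q[...,1]+.155)<.03)&(Q[...,2]>.056)&(Q[...,2]<.11)&(hsv[...,1]>120)
p=Q[m];print("foot",len(p),p.min(0),p.max(0));
print("r18 fit",circ(p[(p[:,2]>.066)][:,:2],.018))
m=(np.hypot(Q[...,0]-.561,Q[...,1]+.155)<.04)&(Q[...,2]>.02)&(Q[...,2]<.046)&(hsv[...,1]<60)&(Q[...,1]>-.15)
p=Q[m];r=np.hypot(p[:,0]-.561,p[:,1]+.1545);p=p[r>.026];print("ring outer r31",len(p),circ(p[:,:2],.031))
E
```

```text
time: 7.4
position: [0.5598, -0.1562, 0.0914]
tool_rot: [0.076, 0.997, 0.0, -0.001]
ft_force: [1.6, 0.6, -2.0]
grip_width: 0.0499
t 7.4 pos [ 559.8 -156.2   91.4] yang 81.32 tilt [-1.1e-03  6.0e-04 -1.0e+00] F [ 1.61  0.6  -2.04] T [ 0.01 -0.03 -0.05] w 49.9 q6 -1.884
shift mm [  0.9   0.5 -28.6]
az 0.0003
foot 140 [ 0.54518716 -0.15122732  0.06337664] [ 0.57672671 -0.12766643  0.10768086]
r18 fit [ 0.56218532 -0.15552732  0.03      ]
ring outer r31 103 [ 0.56139094 -0.15522287  0.03      ]
```

View pics/s6.png

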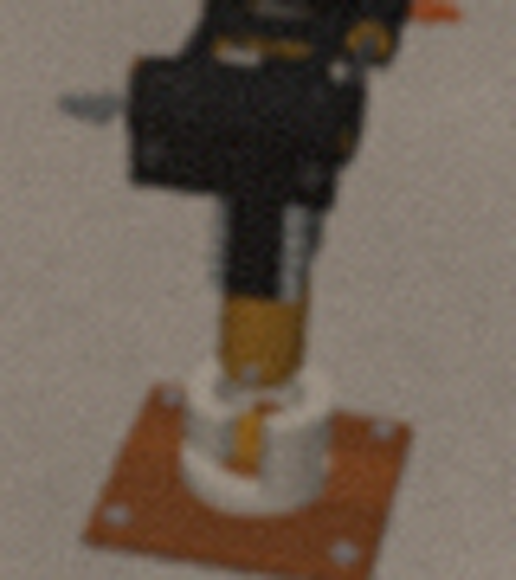

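Side-cloud fits: foot at (562.2,-155.5) and ring at (561.4,-155.2), so they're concentric within 1 mm. I'll correct that and go down gently.

```bash
python3 -m inch '[{"ax":0,"ay":0,"az":0,"dx":0.8,"dy":0.3,"dz":3,"gripper":0},{"ax":0,"ay":0,"az":0,"dx":0,"dy":0,"dz":4,"gripper":0},{"ax":0,"ay":0,"az":0,"dx":0,"dy":0,"dz":4,"gripper":0},{"ax":0,"ay":0,"az":0,"dx":0,"dy":0,"dz":3,"gripper":0},{"ax":0,"ay":0,"az":0,"dx":0,"dy":0,"dz":0,"gripper":0}]'
python3 st.py 559 -155.6 45.4 81.3
```

```text
time: 7.95
position: [0.5589, -0.156, 0.0773]
tool_rot: [0.076, 0.997, 0.0, -0.001]
ft_force: [0.4, 0.0, -2.6]
grip_width: 0.0499
t 7.95 pos [ 558.9 -156.    77.3] yang 81.3 tilt [-1.1e-03  6.0e-04 -1.0e+00] F [ 0.37  0.01 -2.61] T [ 0.03 -0.03  0.04] w 49.9 q6 -1.884
shift mm [-0.1  0.4 31.9]
az -0.0
```

```bash
python3 -m inch '[{"ax":0,"ay":0,"az":0,"dx":0,"dy":0,"dz":3,"gripper":0},{"ax":0,"ay":0,"az":0,"dx":0,"dy":0,"dz":3,"gripper":0},{"ax":0,"ay":0,"az":0,"dx":0,"dy":0,"dz":3,"gripper":0},{"ax":0,"ay":0,"az":0,"dx":0,"dy":0,"dz":0,"gripper":0}]'
python3 st.py 559 -155.6 45.4 81.3; python3 look.py 7 245 100 80 90
```

```text
time: 8.35
position: [0.559, -0.156, 0.0684]
tool_rot: [0.076, 0.997, 0.0, -0.0]
ft_force: [-0.0, -0.5, -2.3]
grip_width: 0.0498
t 8.35 pos [ 559.  -156.    68.4] yang 81.3 tilt [-9.e-04  5.e-04 -1.e+00] F [-0.05 -0.46 -2.3 ] T [0.05 0.01 0.01] w 49.8 q6 -1.884
shift mm [ 0.   0.4 23. ]
az 0.0001
```

View pics/s7.png

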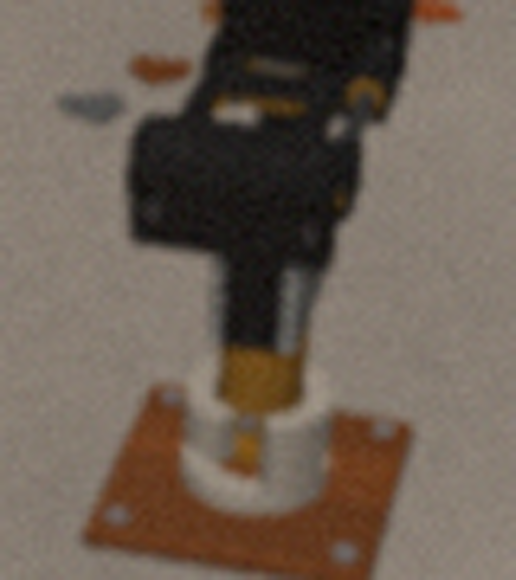

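The foot is in the bore and the pin sits centred in the slot at (248,424), with no side force. Now I'll push down against the spring.

```bash
python3 -m inch '[{"ax":0,"ay":0,"az":0,"dx":0,"dy":0,"dz":3,"gripper":0},{"ax":0,"ay":0,"az":0,"dx":0,"dy":0,"dz":3,"gripper":0},{"ax":0,"ay":0,"az":0,"dx":0,"dy":0,"dz":3,"gripper":0},{"ax":0,"ay":0,"az":0,"dx":0,"dy":0,"dz":3,"gripper":0},{"ax":0,"ay":0,"az":0,"dx":0,"dy":0,"dz":0,"gripper":0}]'
python3 st.py 559 -155.6 45.4 81.3
python3 -m inch '[{"ax":0,"ay":0,"az":0,"dx":0,"dy":0,"dz":3,"gripper":0},{"ax":0,"ay":0,"az":0,"dx":0,"dy":0,"dz":3,"gripper":0},{"ax":0,"ay":0,"az":0,"dx":0,"dy":0,"dz":3,"gripper":0},{"ax":0,"ay":0,"az":0,"dx":0,"dy":0,"dz":0,"gripper":0}]'
python3 st.py 559 -155.6 45.4 81.3; python3 look.py 8 245 100 80 90
```

```text
time: 8.9
position: [0.5595, -0.1562, 0.057]
tool_rot: [0.076, 0.997, -0.0, 0.0]
ft_force: [-0.4, -0.3, 2.6]
grip_width: 0.0498
t 8.9 pos [ 559.5 -156.2   57. ] yang 81.3 tilt [ 2.e-04 -1.e-04 -1.e+00] F [-0.4  -0.29  2.61] T [0.12 0.15 0.02] w 49.8 q6 -1.884
shift mm [ 0.6  0.6 11.6]
az -0.0
time: 9.3
position: [0.5595, -0.1562, 0.0479]
tool_rot: [0.076, 0.997, -0.0, 0.0]
ft_force: [-1.8, 0.2, 4.9]
grip_width: 0.0496
t 9.3 pos [ 559.5 -156.2   47.9] yang 81.3 tilt [ 3.e-04 -1.e-04 -1.e+00] F [-1.78  0.19  4.91] T [0.17 0.27 0.02] w 49.6 q6 -1.884
shift mm [0.6 0.5 2.5]
az 0.0
```

View pics/s8.png

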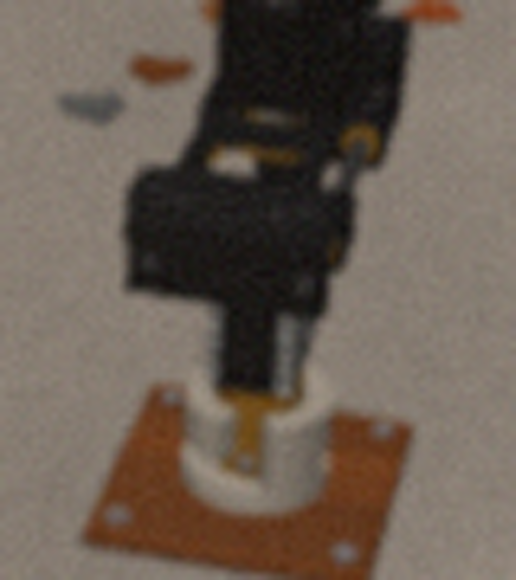

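```bash
python3 - <<'E'
from h import *
s=np.load("side8.npz")
a=np.radians(81.3)
for k,us in((6,(59.5,62)),(7,(36.5,38.5)),(8,(14,16,18,20))):
  for u in us:
    p=[.5614+.024*np.cos(a),-.1552+.024*np.sin(a),(u+12-2.6)/1000]
    print(k,u,((proj(s,p)-[245,100])*580/90).round(1))
# brass top edge
from rig import robot
for nm in (6,7,8):
  im=np.load(f"side{nm}.npz")["img"].astype(int)
  x=245+int(round(246/6.44)); print(nm,x,[tuple(im[v,x]) for v in range(155,176)])
E
python3 -m inch '[{"ax":0,"ay":0,"az":0,"dx":0,"dy":0,"dz":0,"gripper":0}]';python3 -m inch '[{"ax":0,"ay":0,"az":0,"dx":0,"dy":0,"dz":0,"gripper":0}]';python3 -m inch '[{"ax":0,"ay":0,"az":0,"dx":0,"dy":0,"dz":0,"gripper":0}]'
```

```text
6 59.5 [[245.1 378.7]]
6 62 [[245.4 373.4]]
7 36.5 [[242.  426.3]]
7 38.5 [[242.3 422.2]]
8 14 [[239.1 471.5]]
8 16 [[239.3 467.6]]
8 18 [[239.6 463.6]]
8 20 [[239.8 459.6]]
6 283 [(np.int64(102), np.int64(72), np.int64(18)), (np.int64(106), np.int64(79), np.int64(48)), (np.int64(103), np.int64(87), np.int64(76)), (np.int64(97), np.int64(85), np.int64(78)), (np.int64(95), np.int64(80), np.int64(65)), (np.int64(112), np.int64(97), np.int64(83)), (np.int64(124), np.int64(113), np.int64(104)), (np.int64(126), np.int64(113), np.int64(101)), (np.int64(128), np.int64(107), np.int64(88)), (np.int64(127), np.int64(96), np.int64(52)), (np.int64(131), np.int64(93), np.int64(33)), (np.int64(134), np.int64(90), np.int64(27)), (np.int64(130), np.int64(86), np.int64(25)), (np.int64(129), np.int64(85), np.int64(26)), (np.int64(129), np.int64(86), np.int64(26)), (np.int64(121), np.int64(81), np.int64(30)), (np.int64(113), np.int64(75), np.int64(25)), (np.int64(108), np.int64(63), np.int64(25)), (np.int64(118), np.int64(80), np.int64(51)), (np.int64(136), np.int64(111), np.int64(93)), (np.int64(147),
[... 1620 characters left out ...]
int64(110), np.int64(73), np.int64(34)), (np.int64(106), np.int64(85), np.int64(55)), (np.int64(109), np.int64(94), np.int64(83)), (np.int64(99), np.int64(85), np.int64(76)), (np.int64(102), np.int64(84), np.int64(65)), (np.int64(133), np.int64(121), np.int64(99)), (np.int64(149), np.int64(134), np.int64(120))]
time: 9.45
position: [0.5595, -0.1563, 0.0482]
tool_rot: [0.076, 0.997, -0.0, 0.0]
ft_force: [-1.3, 0.1, 5.0]
grip_width: 0.0499
time: 9.55
position: [0.5595, -0.1562, 0.0482]
tool_rot: [0.076, 0.997, -0.0, 0.0]
ft_force: [-0.3, -0.3, 6.5]
grip_width: 0.0497
time: 9.65
position: [0.5595, -0.1563, 0.0482]
tool_rot: [0.076, 0.997, -0.0, 0.0]
ft_force: [-1.4, 1.4, 6.2]
grip_width: 0.0497
```

```bash
python3 -m inch '[{"ax":0,"ay":0,"az":0,"dx":0,"dy":0,"dz":2,"gripper":0},{"ax":0,"ay":0,"az":0,"dx":0,"dy":0,"dz":1.5,"gripper":0},{"ax":0,"ay":0,"az":0,"dx":0,"dy":0,"dz":0,"gripper":0}]' 55
python3 st.py 559 -155.6 45.4 81.3;python3 - <<'E'
from rig import robot,optics
import numpy as np
f=[]
for i in range(6): optics.camera("side");f.append(robot.get_obs()["ft_force"])
print(np.mean(f,0),np.std(f,0))
E
python3 look.py 9 245 100 80 90
```

```text
time: 9.95
position: [0.5595, -0.1562, 0.0447]
tool_rot: [0.076, 0.997, -0.0, 0.0]
ft_force: [-1.6, 1.0, 6.8]
grip_width: 0.0496
t 9.95 pos [ 559.5 -156.2   44.7] yang 81.3 tilt [ 4.e-04 -1.e-04 -1.e+00] F [-1.65  0.99  6.79] T [0.22 0.26 0.01] w 49.6 q6 -1.884
shift mm [ 0.6  0.5 -0.7]
az 0.0
[-1.17851657  0.69259504  6.73414214] [0.42073638 0.16046378 0.36965221]
```

View pics/s9.png

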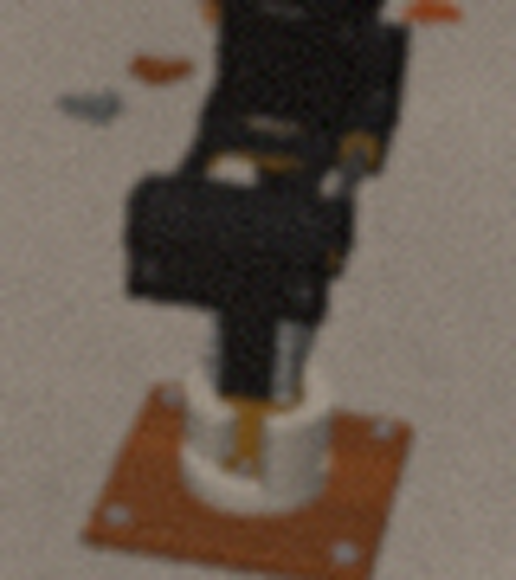

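The net spring force is about 8.5 N, which puts the plate depth at about 16 mm, inside the turning window. Starting the clockwise turn.

```bash
python3 -m inch '[{"ax":0,"ay":0,"az":0.1,"dx":0,"dy":0,"dz":0,"gripper":0},{"ax":0,"ay":0,"az":0.1,"dx":0,"dy":0,"dz":0,"gripper":0},{"ax":0,"ay":0,"az":0.1,"dx":0,"dy":0,"dz":0,"gripper":0},{"ax":0,"ay":0,"az":0,"dx":0,"dy":0,"dz":0,"gripper":0}]'
python3 st.py 559 -155.6 44.7 -8.7; python3 look.py 10 245 100 80 90
```

```text
time: 10.7
position: [0.5601, -0.1566, 0.045]
tool_rot: [0.225, 0.974, -0.0, 0.001]
ft_force: [-0.3, 0.4, 7.0]
grip_width: 0.0495
t 10.7 pos [ 560.1 -156.6   45. ] yang 64.01 tilt [ 1.6e-03 -8.0e-04 -1.0e+00] F [-0.26  0.37  7.01] T [0.08 0.18 0.01] w 49.5 q6 -1.582
shift mm [1.4 0.4 0.3]
az 1.2691
```

View pics/s10.png

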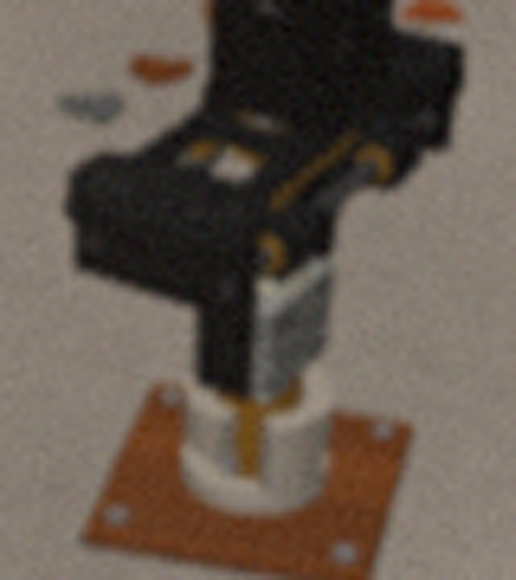

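The pin has left the slot and entered the window, with only small side forces and torque. Continuing the turn.

```bash
python3 -m inch '[{"ax":0,"ay":0,"az":0.12,"dx":0,"dy":0,"dz":0,"gripper":0},{"ax":0,"ay":0,"az":0.12,"dx":0,"dy":0,"dz":0,"gripper":0},{"ax":0,"ay":0,"az":0.12,"dx":0,"dy":0,"dz":0,"gripper":0},{"ax":0,"ay":0,"az":0.12,"dx":0,"dy":0,"dz":0,"gripper":0},{"ax":0,"ay":0,"az":0,"dx":0,"dy":0,"dz":0,"gripper":0}]'
python3 st.py 559.5 -156 44.7 -8.7
python3 -m inch '[{"ax":0,"ay":0,"az":0.12,"dx":0,"dy":0,"dz":0,"gripper":0},{"ax":0,"ay":0,"az":0.12,"dx":0,"dy":0,"dz":0,"gripper":0},{"ax":0,"ay":0,"az":0.12,"dx":0,"dy":0,"dz":0,"gripper":0},{"ax":0,"ay":0,"az":0.12,"dx":0,"dy":0,"dz":0,"gripper":0},{"ax":0,"ay":0,"az":0,"dx":0,"dy":0,"dz":0,"gripper":0}]'
python3 st.py 559.5 -156 44.7 -8.7; python3 look.py 11 245 100 80 90
```

```text
time: 11.25
position: [0.5604, -0.1567, 0.0451]
tool_rot: [0.45, 0.893, -0.0, 0.001]
ft_force: [-0.9, -0.8, 6.6]
grip_width: 0.0498
t 11.25 pos [ 560.4 -156.7   45.1] yang 36.49 tilt [ 0.0023 -0.0012 -1.    ] F [-0.86 -0.83  6.64] T [ 0.03  0.09 -0.07] w 49.8 q6 -1.101
shift mm [ 1.1 -0.3  0.4]
az 0.7887
time: 11.75
position: [0.5605, -0.1568, 0.0452]
tool_rot: [0.65, 0.76, 0.0, 0.001]
ft_force: [0.7, 0.2, 5.5]
grip_width: 0.0496
t 11.75 pos [ 560.5 -156.8   45.2] yang 8.99 tilt [ 0.0026 -0.0013 -1.    ] F [0.67 0.16 5.55] T [0.03 0.04 0.01] w 49.6 q6 -0.621
shift mm [ 1.  -0.9  0.5]
az 0.3087
```

View pics/s11.png

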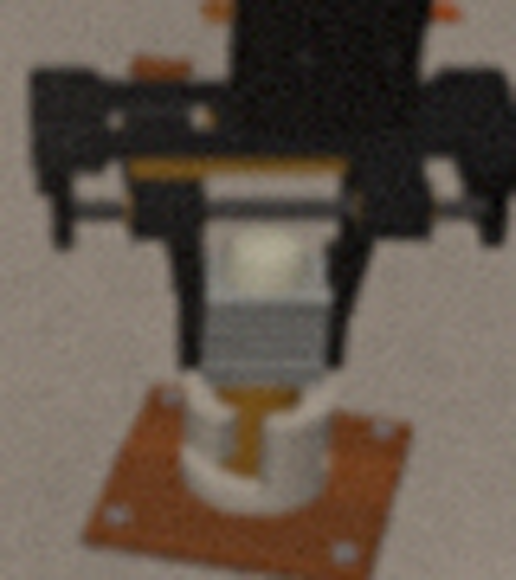

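```bash
python3 -m inch '[{"ax":0,"ay":0,"az":0.1,"dx":0,"dy":0,"dz":0.5,"gripper":0},{"ax":0,"ay":0,"az":0.1,"dx":0,"dy":0,"dz":0,"gripper":0},{"ax":0,"ay":0,"az":0.06,"dx":0,"dy":0,"dz":0,"gripper":0},{"ax":0,"ay":0,"az":0,"dx":0,"dy":0,"dz":0,"gripper":0}]'
python3 st.py 559.5 -156 44.7 -8.7
python3 -m inch '[{"ax":0,"ay":0,"az":0.03,"dx":0,"dy":0,"dz":0,"gripper":0},{"ax":0,"ay":0,"az":0.02,"dx":0,"dy":0,"dz":0,"gripper":0},{"ax":0,"ay":0,"az":0,"dx":0,"dy":0,"dz":0,"gripper":0},{"ax":0,"ay":0,"az":0,"dx":0,"dy":0,"dz":0,"gripper":0}]'
python3 st.py 559.5 -156 44.7 -8.7; python3 look.py 12 245 100 80 90
```

```text
time: 12.2
position: [0.5607, -0.1569, 0.0447]
tool_rot: [0.742, 0.67, 0.001, 0.002]
ft_force: [-0.1, -0.2, 6.1]
grip_width: 0.0495
t 12.2 pos [ 560.7 -156.9   44.7] yang -5.85 tilt [ 0.003  -0.0015 -1.    ] F [-0.06 -0.25  6.09] T [-0.06  0.05 -0.04] w 49.5 q6 -0.362
shift mm [ 0.8 -1.3  0. ]
az 0.0497
time: 12.6
position: [0.5607, -0.1569, 0.0447]
tool_rot: [0.758, 0.652, 0.001, 0.002]
ft_force: [-0.3, -0.1, 5.9]
grip_width: 0.0496
t 12.6 pos [ 560.7 -156.9   44.7] yang -8.65 tilt [ 0.003  -0.0016 -1.    ] F [-0.28 -0.15  5.88] T [-0.04  0.08  0.04] w 49.6 q6 -0.314
shift mm [ 0.7 -1.3  0. ]
az 0.0009
```

View pics/s12.png

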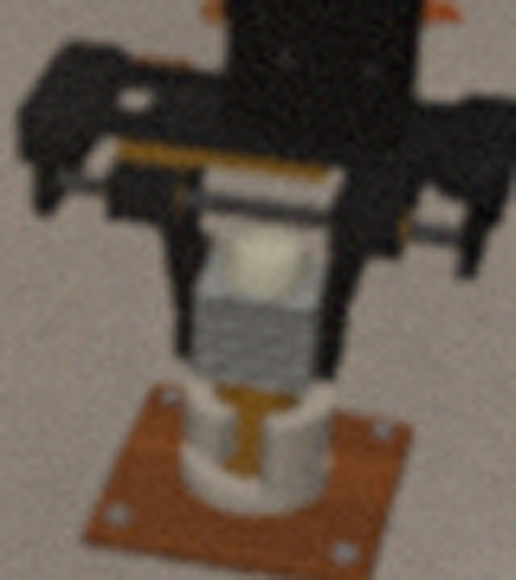

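Run:
```python
from h import *
from rig import robot,optics
f=[];T=[]
for i in range(8): c=optics.camera("side");o=robot.get_obs();f.append(o["ft_force"]);T.append(o["moment"])
print(np.mean(f,0).round(2),np.std(f,0).round(2),np.mean(T,0).round(3))
Q0=cloud(np.load("side0.npz"));Q=np.mean([cloud(c)],0)
def an(Q,c,img,tag):
  hsv=cv2.cvtColor(img,cv2.COLOR_RGB2HSV)
  b=(np.hypot(Q[...,0]-c[0],Q[...,1]-c[1])<.032)&(hsv[...,2]>70)&(hsv[...,1]<70)
  for lo,hi,n in((.098,.111,"topface"),(.117,.13,"dome")):
    p=Q[b&(Q[...,2]>lo)&(Q[...,2]<hi)];print(tag,n,len(p),np.median(p[:,2]).round(4) if len(p) else None, np.percentile(p[:,2],95).round(4) if len(p) else None)
an(Q0,(.4655,.128),np.load("side0.npz")["img"],"rack");an(Q,(.562,-.155),c["img"],"now")
# front face: fit vertical plane normal
m=(np.hypot(Q[...,0]-.562,Q[...,1]+.155)<.04)&(Q[...,2]>.068)&(Q[...,2]<.095)&(c["img"].max(-1)>70)&(Q[...,1]>-.15)
p=Q[m];k=np.polyfit(p[:,0],p[:,1],1);print("face",len(p),"angle",np.degrees(np.arctan(k[0])).round(2),"x",p[:,0].min(),p[:,0].max())
# table bias near holder and lamp
for cc in((.50,-.06),(.60,-.06),(.40,.10),(.52,.08)):
  q=Q0[np.hypot(Q0[...,0]-cc[0],Q0[...,1]-cc[1])<.02];print("table",cc,np.median(q[:,2]).round(4))
t=optics.camera("top");np.savez("top12.npz",**t);cv2.imwrite("pics/top12.png",t["img"][:,:,::-1])
```

```text
[-0.39 -0.3   6.78] [0.5  0.45 0.44] [-0.056  0.071 -0.011]
rack topface 245 0.1044 0.1097
rack dome 112 0.1192 0.1213
now topface 124 0.1039 0.1103
now dome 41 0.1186 0.121
face 174 angle -10.38 x 0.5404243279615751 0.5959917985209817
table (0.5, -0.06) -0.0028
table (0.6, -0.06) -0.0027
table (0.4, 0.1) -0.0025
table (0.52, 0.08) -0.0026
```

View pics/top12.png

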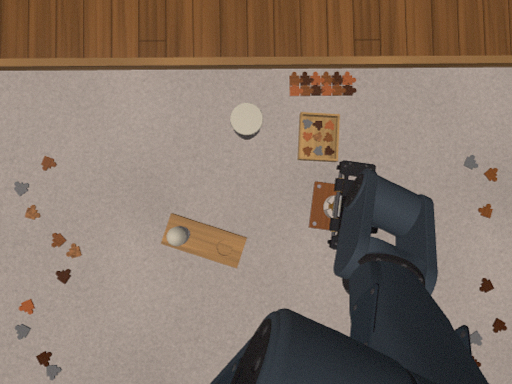

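```bash
python3 -m inch '[{"ax":0,"ay":0,"az":0.02,"dx":0,"dy":0,"dz":0,"gripper":0},{"ax":0,"ay":0,"az":0.01,"dx":0,"dy":0,"dz":0,"gripper":0},{"ax":0,"ay":0,"az":0,"dx":0,"dy":0,"dz":0,"gripper":0},{"ax":0,"ay":0,"az":0,"dx":0,"dy":0,"dz":0,"gripper":0}]'
python3 - <<'E'
from rig import robot,optics
import numpy as np
from st import st
f=[];T=[]
for i in range(8): optics.camera("side");o=robot.get_obs();f.append(o["ft_force"]);T.append(o["moment"])
print(np.mean(f,0).round(2),np.mean(T,0).round(3),np.abs(o["joint_velocities"]).max());st()
E
```

```text
time: 13.5
position: [0.5607, -0.1569, 0.0448]
tool_rot: [0.768, 0.64, 0.001, 0.002]
ft_force: [-0.3, 1.0, 6.2]
grip_width: 0.05
[0.01 0.25 6.7 ] [-0.052  0.046  0.03 ] 0.0016464818617222556
t 13.9 pos [ 560.7 -156.9   44.8] yang -10.36 tilt [ 0.0031 -0.0016 -1.    ] F [ 0.14 -0.37  7.24] T [-0.08  0.06  0.06] w 49.7 q6 -0.284
```

```bash
python3 -c "
from rig import robot
print(robot.hand_in())"
```

```text
the job is handed in; nothing more can be done
None
```

I fitted the box-shaped lamp in the holder, pressed it down against the spring and turned it clockwise about 91.7° by the tool pose. I handed in at about 13.9 s with the gripper still holding it (55 N set, opening 49.7 mm).

**Final checks**
- **Depth:** The force balance gives about 8.5 N of spring force, so the plate is pressed about 16 mm. In the side camera the lamp's top face is within about 0.5 mm of its height in the rack. Both put the underside about 38–39.5 mm below the holder's top, inside the 36–41 mm range.
- **Angle:** The lamp's front face measured about -10° just before the last small nudge, against -8.7° for an exact quarter turn. The measurement is noisy. I never felt a clear end stop (moment about 0.03 N·m), so the "locked" judgement rests on the angle and depth.
- **Loads:** Side forces were under 1 N and the arm was still.
- **Other objects:** The other lamp, the tumbler and the tray look unmoved in the last top view.

**Disagreements in the measurements**
- **Fingertips:** They appeared about 22 mm short of the reported TCP in the side camera. I set the grip height from the images instead.
- **Cameras:** The two cameras differed by about 3 mm, so I checked how the lamp lined up with the holder within the side image alone.

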